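Clear spilled dishwasher tablets in the pantry

TASK

First pick up the tall green glass jar with the steel lid that stands among the spilled dishwasher tablets and set it down, upright and without dropping it, wholly on the wooden board beside the red-banded tin. Then take the hand sweep and push all five tablets with it over the ramp, wholly into the blue dustpan, without touching a tablet with the gripper. Finally stand the sweep on its foot on the bare countertop outside the dustpan and let go; do not push the other pantry goods about.

Things in the scene. Friction and masses are not known exactly. Their poses are not given: they have to be found in the camera images.
- jar: green glass jar with a steel lid, 60 dia x 120 high, about 0.3 kg, standing upright on the counter among the tablets at the start (same area as they). Origin: centre of its underside, z up. The glass body is straight and 60 wide from the foot to about 85 mm up
- board: wooden board lying fixed on the counter, 150 (its x) x 210 (its y) x 18 high. Origin: centre of its underside, so its top is at 18 mm. The tin stands on its -y half; its +y half is free
- sweep: hand sweep standing on its foot: black and orange foot 28 thick (its x) x 150 long (its y) x 26 high, with an upright pale-wood grip ridge 22 thick (x) x 100 long (y) from 26 to 85 mm high, centred on the foot. About 0.25 kg. Origin: centre of its underside. Either long face sweeps. It stands by itself
- pan: blue dustpan, stuck to the counter. Origin: on the counter under its middle; its open mouth faces its -x, roughly towards the robot. Ramp rises from the counter at x=-85 mm to the floor's top (3 high) at x=-65. Side walls 30 high from x=-65 back, 5 thick, inner faces y=+-125. Back wall 34 high, inner face x=80. Handle behind to x=173
- tab0: dishwasher tablet, 36 (its x) x 26 (its y) x 15 high, white below and yellow above with a red spot on top, 18 g, lying flat on the counter. Origin: centre of its underside. Five alike, spilled before the pan's mouth: in the pan's frame, centres at x -202 to -118 mm, y within 85 mm
- tab1: dishwasher tablet, 36 (its x) x 26 (its y) x 15 high, white below and yellow above with a red spot on top, 18 g, lying flat on the counter. Origin: centre of its underside. Five alike, spilled before the pan's mouth: in the pan's frame, centres at x -202 to -118 mm, y within 85 mm
- tab2: dishwasher tablet, 36 (its x) x 26 (its y) x 15 high, white below and yellow above with a red spot on top, 18 g, lying flat on the counter. Origin: centre of its underside. Five alike, spilled before the pan's mouth: in the pan's frame, centres at x -202 to -118 mm, y within 85 mm
- tab3: dishwasher tablet, 36 (its x) x 26 (its y) x 15 high, white below and yellow above with a red spot on top, 18 g, lying flat on the counter. Origin: centre of its underside. Five alike, spilled before the pan's mouth: in the pan's frame, centres at x -202 to -118 mm, y within 85 mm
- tab4: dishwasher tablet, 36 (its x) x 26 (its y) x 15 high, white below and yellow above with a red spot on top, 18 g, lying flat on the counter. Origin: centre of its underside. Five alike, spilled before the pan's mouth: in the pan's frame, centres at x -202 to -118 mm, y within 85 mm
- tin: bystander: small food tin with a red band, 56 dia x 85 high, standing on one half of the board, about 55 mm from the board's centre on the board's -y side. Origin: centre of its underside
- can: bystander: tin can with a green band, 66 dia x 100 high, standing beside the dustpan on its +y side (nearest 13 mm from its wall). Origin: centre of its underside
- mug: bystander: blue mug, 76 dia x 90 high, handle on its +y side, on the right. Origin: centre of its underside
- bottle: bystander: brown bottle, 68 dia x 220 high, far left. Origin: centre of its underside
- teabox: bystander: cardboard box 70 x 130 x 85 high with a green panel, far right. Origin: centre of its underside
- spice: bystander: small terracotta-coloured jar with a red cap, 44 dia x 95 high, to the right of the dustpan. Origin: centre of its underside
Things that resemble listed ones, but are neither listed nor needed, are in the scene too. Of the things like the sweep, leave any that is yellow; of the rest the smaller one is meant.

How it is judged:
By the outcome, as a careful person would: the job done as asked, in the order asked, and still so for the second after the job is handed in, with the robot touching nothing.
It also fails if it takes over 72 s, if anything falls off the work surface, if the arm or the gripper's body presses on something with over 40 N, if the wrist force passes 120 N, or if a joint passes its speed limit or range.

ROBOT

A 6-joint arm with a two-finger parallel gripper is mounted at the origin on the work surface. World frame = base frame: x ahead of the robot, y to its left, z up, the work surface at z = 0. Lengths are in mm, angles in rad, forces in N, time in s.
With the tool pointing down it reaches from about 400 to 925 mm from the base axis. Payload 12.5 kg.
Tool frame: the origin (TCP) lies at the very end of the fingers, on their centre line; the grasp point (between the pads) lies 19 mm behind it; z points along the fingers, x is the direction in which the jaws open and shut, and the axes are right-handed (so a half turn about z gives the same grasp; the last joint's range is limited). The gripper opens to 95 mm and grips with 3 to 60 N. Pads are 20 mm wide; open, the fingers measure 119 mm over their backs; the gripper's body (75 mm by 180 mm) begins 59 mm behind the grasp point.
Start: joints at [-1.401, 0.491, 1.559, -0, 1.092, -0.106], TCP at [170.221, -601.391, 214.661] pointing down, gripper open.
Joint ranges: [-3.1, 3.1], [-0.84, 2.19], [0.05, 2.79], [-1.13, 4.28], [0.06, 2.93], [-2.69, 2.69]. Speed limits (rad/s): [2.22, 2.22, 2.79, 3.14, 3.14, 3.14].

INTERFACE

Orientations are given as [roll, pitch, yaw] about the fixed x, y, z axes, in that order (R = Rz(yaw) Ry(pitch) Rx(roll)).
In Python, from cell import state, viewer, ticket, look_for, regions_of gives the robot as it stands.
- The arm moves only by the shell command python3 -m inch 'ROWS'. ROWS is JSON, a list of rows, each a list of 7 numbers: the turn, a rotation vector about the world's x, y, z in degrees, then the shift along the world's x, y, z in mm, then the opening, from -1 (shut) to 1 (fully open). In form: [[rx, ry, rz, tx, ty, tz, hand], ...]. A call has 1 to 10 rows; each row shifts and turns the commanded pose from where the row before left it; what a row does not reach is not made up. A row lasts 1/10 s, in which the tool goes at most 50 mm and 8.59 degrees, less where a joint would pass 70% of its speed; a pose out of reach is approached as far as the arm can. A call with a gripper value outside its range is refused whole. The fingers move at their own pace and stop on an object; the grip force is fixed at half the most. Time passes only in rows, so rows that do not move let the fingers close. It gives the time, the measured TCP pose, the force and the opening at its end, in the units of the state.
- state(): the state, without advancing time (a new reading comes with each control period).
- viewer.read_camera(name): name is "scene" or "top" or "wrist"; returns a dict with "color" (420x560x3 uint8, red, green, blue), "depth" (420x560 float32, mm along the optical axis (not along the pixel's ray), 0 where there is no reading), "fx", "fy", "cx", "cy" (pixels), "position" and "orientation" of the camera in the world. Camera axes: x right, y down, z forward; pixel columns grow to the right and rows downward; lengths in mm; the calibration is good to about 2 mm. A picture is of the moment at which its call begins.
- ticket.job_done(): hands the job in, once; it reports no verdict.
Trained networks look in the newest picture that a camera, given by its name, has taken for a name from the list of things; names that differ only in an ending like _2 or _b are one class to them, and where a whole thing is asked for, a point or a joint stands for the part that bears it (a point fixed in the world has none). Each returns a list of dicts, best first, with "score" (0 to 1); they miss things now and then, are a little off and sometimes report something else, mostly with a low value. They report only what shows in the picture. A call takes as long as a camera call. They do not tell look-alikes from the thing itself.
- look_for(name, camera): "box" ([left, top, right, bottom] as shares, 0 to 1, of the picture: columns of its width, rows of its height, round what is visible of it).
- regions_of(name, camera): "pixels" (420x560 bool, what is visible of it) and "box" ([left, top, right, bottom] as shares, 0 to 1, of the picture: columns of its width, rows of its height, round what is visible of it).
The state is a dict: "t": time; "joints": joint angles; "qvel": joint speeds; "tau": joint torques, N m; "eef_pos": TCP position; "tcp_rot": TCP orientation; "ft_force": force on the tool from outside, world axes, zero at the start; "moment": the same for the moment, N m; "opening": opening from 0.0 (shut) to 1.0 (fully open).
Only numpy, scipy, OpenCV 4.12 (cv2) and the standard library are available. Lean on these libraries where they do the work, as an engineer would, in place of code of your own. Each camera call takes 0.05 s, during which the arm holds its last target. There are 200 camera calls.

## Working session

There is one attempt and no reset: what is moved stays moved. The work goes in short steps, Python scripts to look and compute and a shell command to move; the robot and the scene stay as the last step left them, time stands still between calls to the robot, and variables do not carry over. Pictures are saved under pics/ and viewed, on a budget of 10 in all, crops included, one or two more only if the job needs it, and the job is handed in when it is done.

```bash
ls; mkdir -p pics; cat > h.py <<'E'
import numpy as np, cv2
from scipy.spatial.transform import Rotation as R
from cell import state, viewer, ticket, look_for, regions_of
def cam(n): 
    return viewer.read_camera(n)
def rot(c):
    o=np.array(c["orientation"],float)
    return o if o.shape==(3,3) else (R.from_euler('xyz',o).as_matrix() if o.size==3 else R.from_quat(o).as_matrix())
def cloud(c):
    d=c["depth"]; v,u=np.mgrid[:d.shape[0],:d.shape[1]]
    P=np.stack([(u-c["cx"])/c["fx"]*d,(v-c["cy"])/c["fy"]*d,d],-1)
    W=P@rot(c).T+np.array(c["position"]); W[d==0]=np.nan
    return W
def save(c,f,box=None,s=1):
    im=c["color"][...,::-1]
    if box: l,t,r,b=box; im=im[t:b,l:r]
    cv2.imwrite("pics/"+f,cv2.resize(im,None,fx=s,fy=s,interpolation=cv2.INTER_CUBIC))
E
python3 - <<'E'
from h import *
print(state())
for n in ["top","scene"]:
    c=cam(n); print(n,c["position"],c["orientation"],c["fx"]); save(c,n+"0.png",s=1.4)
    W=cloud(c); np.save(n+"0.npy",W)
    for k in ["jar","board","sweep","pan","tab0","tin","can","mug","bottle","teabox","spice"]:
        for r in regions_of(k,n):
            if r["score"]<.3: continue
            m=r["pixels"]; p=W[m]; p=p[~np.isnan(p[:,0])]
            v,u=np.nonzero(m)
            print(k,round(r["score"],2),"px",int(u.mean()),int(v.mean()),"med",np.median(p,0).round(),"lo",np.percentile(p,3,0).round(),"hi",np.percentile(p,97,0).round())
E
```

```text
pics
{'t': 0.0, 'joints': array([-1.40062102e+00,  4.91570264e-01,  1.55945410e+00, -1.01020353e-05,
        1.09170727e+00, -1.05588834e-01]), 'qvel': array([-0.00052096, -0.00035826,  0.00055186, -0.00075047,  0.0003275 ,
        0.00037463]), 'tau': array([ 1.79978735e-03, -6.12642860e+01, -2.58186615e+01,  6.93111517e-02,
        4.81942354e-02, -1.00521427e-04]), 'eef_pos': array([ 170.16034453, -601.13228764,  214.05350114]), 'tcp_rot': array([-3.14148152e+00,  1.13358277e-03, -1.29502747e+00]), 'ft_force': array([ 0.29368207, -0.95348962,  0.55771306]), 'moment': array([-0.02756084, -0.08280208,  0.06471636]), 'opening': 0.9987588007052857}
top [ 374.07917843  -53.51701671 1436.0008735 ] [-3.02538478 -0.01995134 -1.54318458] 401.50800716148757
board 0.81 px 152 234 med [449. 358.  18.] lo [375. 246.   9.] hi [527. 447.  24.]
sweep 0.96 px 324 292 med [ 269. -247.  103.] lo [ 251. -337.   17.] hi [ 285. -161.  113.]
sweep 0.93 px 336 240 med [ 443. -287.   65.] lo [ 413. -359.    2.] hi [ 476. -231.   89.]
sweep 0.74 px 386 278 med [ 320. -460.   58.] lo [ 266. -509.    1.] hi 
[... 1737 characters left out ...]
81.  67.  17.]
tab0 0.66 px 272 222 med [518. -91.  13.] lo [ 498. -109.    3.] hi [531. -74.  16.]
tin 0.76 px 407 208 med [472. 286.  75.] lo [435. 262.  23.] hi [480. 313. 104.]
tin 0.44 px 430 228 med [482. 365.  17.] lo [388. 246.   3.] hi [538. 445.  19.]
can 0.78 px 369 270 med [740. 184.  73.] lo [695. 155.   3.] hi [750. 214. 100.]
mug 0.62 px 112 202 med [ 570. -564.   60.] lo [ 516. -610.    6.] hi [ 589. -539.   90.]
bottle 0.84 px 495 250 med [694. 445. 133.] lo [669. 422.  50.] hi [710. 476. 219.]
teabox 0.6 px 142 242 med [ 734. -381.   68.] lo [ 677. -457.    7.] hi [ 747. -330.   86.]
spice 0.73 px 187 248 med [ 727. -261.   60.] lo [ 704. -282.    8.] hi [ 734. -248.   95.]
```

View pics/top0.png

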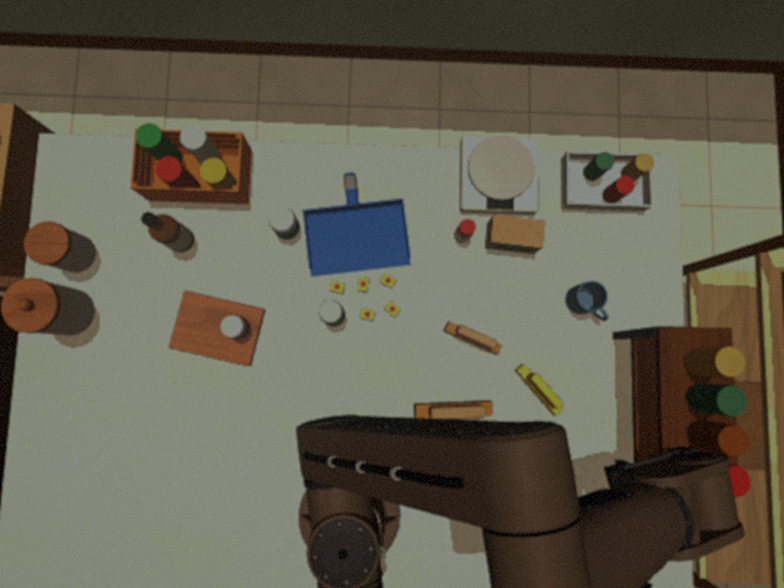

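View pics/scene0.png

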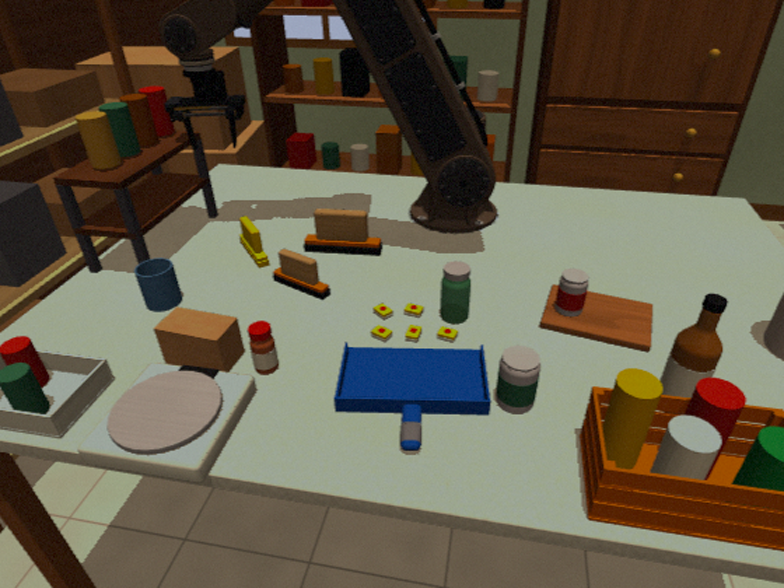

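The top view shows three sweeps: small orange at (473,337), a larger one at (453,410) and a yellow one at (541,388). I choose the small orange one. The green jar is at (331,312), and its look-alike, the can, is at (284,222). The board with the tin is at (217,328), and the pan at (356,237) with five tablets below it.

```bash
cat >> h.py <<'E'
def rect(p): 
    (cx,cy),(w,h),a=cv2.minAreaRect(p[:,:2].astype(np.float32)); return np.round([cx,cy,w,h,a],1)
def sel(W,x,y,z): 
    return (W[...,0]>x[0])&(W[...,0]<x[1])&(W[...,1]>y[0])&(W[...,1]<y[1])&(W[...,2]>z[0])&(W[...,2]<z[1])
def tabs(c,W,xr=(440,860),yr=(-150,160)):
    h=cv2.cvtColor(c["color"],cv2.COLOR_RGB2HSV)
    m=sel(W,xr,yr,(6,26))&(h[...,1]>90)&((h[...,0]<38)|(h[...,0]>170))
    n,l,s,_=cv2.connectedComponentsWithStats(cv2.morphologyEx(m.astype(np.uint8),cv2.MORPH_CLOSE,np.ones((3,3))))
    return [(rect(W[(l==i)&m]),s[i,4]) for i in range(1,n) if s[i,4]>12]
E
python3 - <<'E'
from h import *
for n in ["top","scene"]:
    c=cam(n); W=cloud(c); print(n)
    print("jar",rect(W[sel(W,(430,540),(0,110),(108,130))]), np.nanmax(W[sel(W,(430,540),(0,110),(100,140))][:,2]))
    print("jarbody",rect(W[sel(W,(430,540),(0,110),(30,85))]))
    s=sel(W,(380,510),(-390,-190),(70,100)); print("sweep top",rect(W[s]),W[s].mean(0))
    s=sel(W,(380,510),(-390,-190),(8,100)); print("sweep all",rect(W[s]))
    h=cv2.cvtColor(c["color"],cv2.COLOR_RGB2HSV)
    b=sel(W,(550,850),(-170,170),(-6,50))&(h[...,0]>105)&(h[...,0]<130)&(h[...,1]>130)
    p=W[b]; print("pan",rect(p),np.intp(cv2.boxPoints(cv2.minAreaRect(p[:,:2].astype(np.float32)))).tolist())
    q=p[p[:,2]>22]; print("walls",rect(q)); 
    r=max(regions_of("board",n),key=lambda r:r["score"]); p=W[r["pixels"]&sel(W,(300,600),(150,500),(10,26))]; print("board",rect(p))
    print("tin",rect(W[sel(W,(400,500),(230,340),(75,115))]))
    for t in tabs(c,W): print(t)
c=cam("scene"); save(c,"crop1.png",(170,150,350,260),4)
E
```

```text
top
jar [490.5  56.   49.6  49.7   3.1] 126.92864294139326
jarbody [477.4  43.2  20.2  56.2  43.9]
sweep top [ 443.6 -297.5  100.2   22.3   67.9] [ 443.04348945 -296.76780536   82.8621891 ]
sweep all [ 438.3 -295.4  112.2  183.2    6.4]
pan [714.1   6.5 202.8 252.4   8.6] [[594, 116], [632, -133], [833, -103], [795, 146]]
walls [756.9 -45.3 245.1 115.8  63.3]
board [449.3 348.5 210.3 149.5  78. ]
tin [450.8 287.3  53.1  52.5  27.7]
(array([584.5, -79.3,  34.2,  24.1,  65.6]), np.int32(66))
(array([572.5, -16.4,  35.9,  21.6,   1.5]), np.int32(68))
(array([563.8,  50.4,  35.3,  25.3,  72.7]), np.int32(69))
(array([511.3, -92.9,  33.4,  25.5,  51.9]), np.int32(67))
(array([496.2, -29.3,  34.2,  24.6,  77.1]), np.int32(66))
scene
jar [494.6  55.3  54.6  50.5  44.8] 122.41199940198817
jarbody [509.4  57.3  31.1  59.4   4.8]
sweep top [ 448.3 -297.1   98.    22.8   67.6] [ 451.41310232 -294.33984836   80.39113325]
sweep all [ 446.9 -296.9  150.8   29.    68.4]
pan [712.    6.6 213.2 258.    8.5] [[587, 118], [625, -136], [836, -105], [798, 149]]
walls [724.6   9.6 187.  258.4   9.4]
board [452.6 346.4 207.3 155.3  79.7]
tin [455.3 287.7  53.6  52.9  12. ]
(array([513.1, -91.9,  35.1,  24.9,  51. ]), np.int32(83))
(array([498.1, -28.1,  35. ,  28.8,  73. ]), np.int32(80))
(array([585.2, -78.2,  36.2,  28.9,  66.5]), np.int32(97))
(array([573.9, -16.5,  25.6,  37.4,  85.4]), np.int32(95))
(array([565.9,  50.1,  35.4,  27.9,  80.2]), np.int32(99))
```

View pics/crop1.png

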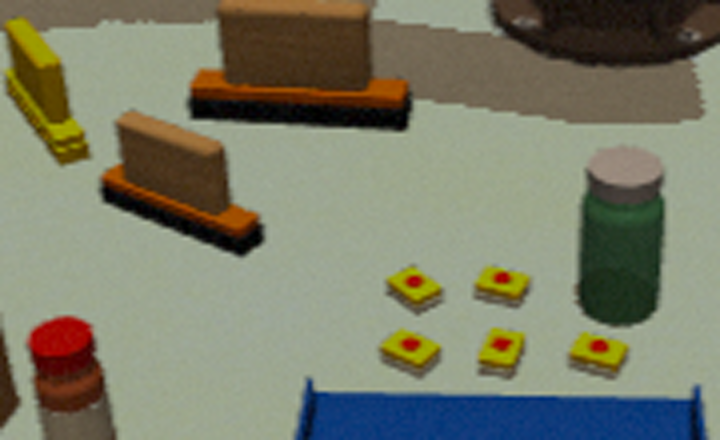

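The crop confirms the choices: the small black-orange sweep at about (180,185), with the bigger and yellow ones left alone, and the tall green jar at (622,235). Moving over the jar.

```bash
python3 -m inch '[[0,0,0,28,30,0,1],[0,0,0,28,30,0,1],[0,0,0,28,30,0,1],[0,0,0,28,30,0,1],[0,0,0,28,30,0,1],[0,0,0,28,30,0,1],[0,0,0,28,30,0,1],[0,0,0,28,30,0,1],[0,0,0,28,30,0,1],[0,0,0,28,30,0,1]]' && python3 -m inch '[[0,0,0,4,36,0,1],[0,0,0,4,36,0,1],[0,0,0,4,36,0,1],[0,0,0,4,36,0,1],[0,0,0,4,36,0,1],[0,0,0,4,36,0,1],[0,0,0,4,36,0,1],[0,0,0,4,36,0,1],[0,0,0,4,36,0,1],[0,0,0,4,33,0,1]]'
python3 - <<'E'
from h import *
s=state();print(s["eef_pos"],s["tcp_rot"],s["joints"])
c=cam("wrist");W=cloud(c);p=W[sel(W,(430,560),(0,110),(112,130))]
print(len(p),rect(p) if len(p) else "",c["position"]); save(c,"w1.png")
for t in tabs(c,W): print(t)
E
```

```text
t: 2.45
eef_pos: [451.2, -300.1, 214.8]
tcp_rot: [-3.141, -0.0, -1.295]
ft_force: [-0.0, -0.5, 0.0]
opening: 0.999
t: 3.45
eef_pos: [490.2, 57.2, 214.9]
tcp_rot: [-3.141, -0.0, -1.295]
ft_force: [1.7, -0.8, 0.8]
opening: 0.998
[490.22402922  57.23739045 214.86274381] [-3.14116067e+00 -1.81764222e-04 -1.29480740e+00] [-1.76627020e-02  3.04541666e-01  1.87303678e+00 -5.96016394e-05
  9.63548103e-01  1.27717866e+00]
2354 [492.   57.2  52.5  51.7  16.3] [568.64575984  79.0200873  385.02632656]
(array([563.7,  50.7,  35.6,  25.8,  76.9]), np.int32(623))
(array([572.9, -15.7,  26.3,  35.9,  83.8]), np.int32(636))
(array([583.9, -78. ,  36.3,  26.2,  65.9]), np.int32(651))
(array([496. , -28.4,  36.1,  26.2,  77.7]), np.int32(545))
(array([511.3, -91.3,  36.2,  26.2,  50.3]), np.int32(547))
```

```bash
python3 -m inch '[[0,0,0,2,0,-25,1],[0,0,0,0,0,-25,1],[0,0,0,0,0,-25,1],[0,0,0,0,0,-25,1],[0,0,0,0,0,-25,1],[0,0,0,0,0,-20,1],[0,0,0,0,0,-15,1],[0,0,0,0,0,-5,1],[0,0,0,0,0,0,-1],[0,0,0,0,0,0,-1]]' && python3 -m inch '[[0,0,0,0,0,0,-1],[0,0,0,0,0,0,-1],[0,0,0,0,0,0,-1],[0,0,0,0,0,0,-1],[0,0,0,0,0,0,-1],[0,0,0,0,0,0,-1]]'
```

```text
t: 4.5
eef_pos: [492.6, 55.6, 50.3]
tcp_rot: [-3.141, -0.0, -1.295]
ft_force: [0.5, 0.8, 0.6]
opening: 0.884
t: 5.1
eef_pos: [492.4, 55.7, 50.1]
tcp_rot: [-3.141, -0.0, -1.295]
ft_force: [-0.4, 1.9, 5.7]
opening: 0.628
```

```bash
python3 -m inch '[[0,0,0,0,0,10,-1],[0,0,0,0,0,20,-1],[0,0,0,0,0,25,-1],[0,0,0,0,0,25,-1],[0,0,0,0,0,25,-1],[0,0,0,0,0,25,-1],[0,0,0,-2,15,10,-1],[0,0,0,-3,30,0,-1],[0,0,0,-3,30,0,-1],[0,0,0,-3,30,0,-1]]' && python3 -m inch '[[0,0,0,-3,35,0,-1],[0,0,0,-3,35,0,-1],[0,0,0,-3,35,0,-1],[0,0,0,-3,35,0,-1],[0,0,0,-3,35,0,-1],[0,0,0,-3,30,0,-1],[0,0,0,-3,20,0,-1],[0,0,0,-1,12,0,-1],[0,0,0,0,3,0,-1],[0,0,0,0,0,0,-1]]'
python3 - <<'E'
from h import *
s=state();print(s["eef_pos"],s["joints"],s["opening"])
c=cam("wrist");save(c,"w2.png");W=cloud(c);h=cv2.cvtColor(c["color"],cv2.COLOR_RGB2HSV)
p=W[sel(W,(300,600),(200,520),(13,24))];print("board",len(p),rect(p))
c=cam("top");W=cloud(c);print("jar top cam",rect(W[sel(W,(400,520),(350,460),(235,275))])) if sel(W,(400,520),(350,460),(235,275)).any() else 0
E
```

```text
t: 6.1
eef_pos: [480.7, 161.5, 190.1]
tcp_rot: [3.141, -0.0, -1.296]
ft_force: [0.4, 0.0, -2.7]
opening: 0.627
t: 7.1
eef_pos: [459.2, 400.2, 189.6]
tcp_rot: [3.141, -0.0, -1.295]
ft_force: [0.6, 0.3, -3.8]
opening: 0.626
[459.21570878 400.16815097 189.59370959] [ 6.08527686e-01  4.93796422e-01  1.62813763e+00 -3.49968884e-04
  1.02023946e+00  1.90358065e+00] 0.6258749938879976
board 11725 [450.2 349.3 209.2 149.1  78.5]
jar top cam [453.8 379.7  61.   24.8  38.2]
```

View pics/w2.png

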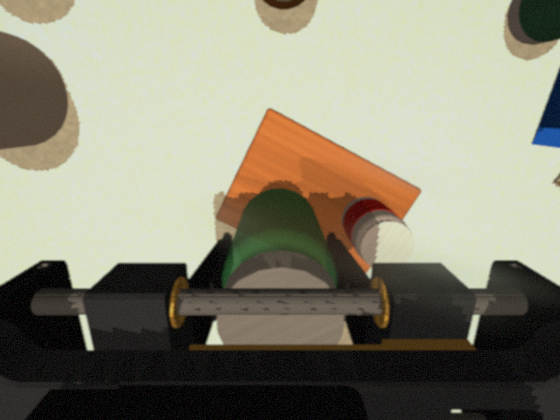

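The jar is in the grip, over the board's free half. Lowering it.

```bash
python3 -m inch '[[0,0,0,2,2,-25,-1],[0,0,0,0,0,-25,-1],[0,0,0,0,0,-25,-1],[0,0,0,0,0,-20,-1],[0,0,0,0,0,-12,-1],[0,0,0,0,0,-7,-1],[0,0,0,0,0,-4,-1],[0,0,0,0,0,-2,-1],[0,0,0,0,0,0,-1],[0,0,0,0,0,0,-1]]'
```

```text
t: 8.2
eef_pos: [461.4, 402.8, 70.3]
tcp_rot: [-3.141, 0.0, -1.295]
ft_force: [-0.2, -0.3, -3.8]
opening: 0.629
```

```bash
python3 -m inch '[[0,0,0,0,0,-1,-1],[0,0,0,0,0,-1,-1],[0,0,0,0,0,0,-1]]'
```

```text
t: 8.5
eef_pos: [461.4, 402.8, 68.2]
tcp_rot: [-3.141, 0.0, -1.295]
ft_force: [-0.6, -0.2, 1.6]
opening: 0.625
```

```bash
python3 -m inch '[[0,0,0,0,0,0,0.4],[0,0,0,0,0,0,0.7],[0,0,0,0,0,0,1],[0,0,0,0,0,0,1],[0,0,0,0,0,0,1],[0,0,0,0,0,0,1]]' && python3 -m inch '[[0,0,0,0,0,15,1],[0,0,0,0,0,25,1],[0,0,0,0,0,25,1],[0,0,0,0,0,30,1],[0,0,0,0,0,35,1],[0,0,0,0,-20,20,1],[0,0,0,5,-45,0,1],[0,0,0,5,-45,0,1],[0,0,0,5,-45,0,1],[0,0,0,5,-45,0,1]]'
python3 - <<'E'
from h import *
for n in ["top","scene"]:
    c=cam(n);W=cloud(c)
    m=sel(W,(410,510),(350,460),(128,148));print("jar",m.sum(),rect(W[m]),np.nanmedian(W[m][:,2]))
    print("tin",rect(W[sel(W,(400,500),(230,340),(75,115))]))
save(c,"s2.png",(300,120,500,270),3)
E
```

```text
t: 9.1
eef_pos: [461.2, 402.6, 67.7]
tcp_rot: [-3.142, -0.0, -1.295]
ft_force: [0.2, 0.6, 0.8]
opening: 0.993
t: 10.1
eef_pos: [481.0, 201.0, 217.8]
tcp_rot: [-3.141, -0.0, -1.295]
ft_force: [0.7, 1.0, 0.6]
opening: 1.004
jar 137 [459.8 412.8  52.   30.8   5.9] 137.41488328067135
tin [0. 0. 0. 0. 0.]
jar 220 [463.8 401.9  50.6  52.6  18.9] 136.45732683273002
tin [454.8 288.5  51.9  54.1  15.7]
```

View pics/s2.png

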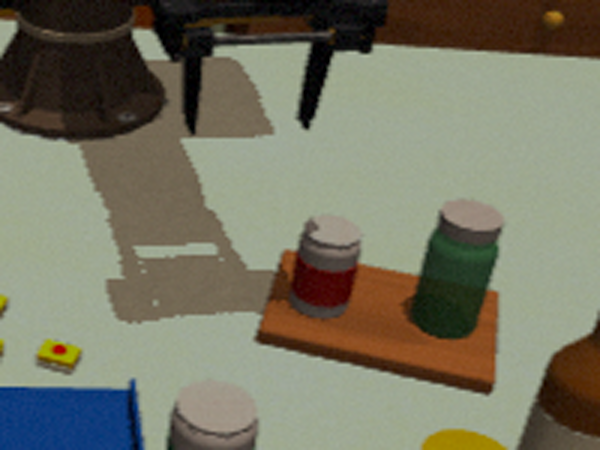

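The jar stands upright on the board's free half and the tin has not moved. Now to the sweep.

```bash
python3 -m inch '[[0,0,5,-2,-42,0,1],[0,0,6,-3,-42,0,1],[0,0,6,-3,-42,0,1],[0,0,6,-3,-42,0,1],[0,0,6,-3,-42,0,1],[0,0,6,-3,-42,0,1],[0,0,6,-3,-42,0,1],[0,0,6,-3,-42,0,1],[0,0,5,-3,-42,0,1],[0,0,0,-3,-42,-15,1]]' && python3 -m inch '[[0,0,0,-3,-40,-15,1],[0,0,0,-3,-28,-10,1],[0,0,0,0,-10,0,1],[0,0,0,0,0,0,1]]'
python3 - <<'E'
from h import *
s=state();print(s["eef_pos"],np.degrees(s["tcp_rot"]))
c=cam("wrist");W=cloud(c);save(c,"w3.png")
p=W[sel(W,(380,510),(-390,-200),(78,92))];print(len(p),rect(p),np.median(p[:,2]))
p=W[sel(W,(380,510),(-390,-200),(8,92))];print(len(p),rect(p))
for n in ["top","scene"]:
  c=cam(n);W=cloud(c);p=W[sel(W,(380,510),(-390,-200),(78,92))];print(len(p),rect(p)) if len(p) else 0
E
```

```text
t: 11.2
eef_pos: [452.8, -219.2, 203.9]
tcp_rot: [3.141, -0.004, -0.384]
ft_force: [0.5, -0.1, 0.1]
opening: 1.0
t: 11.6
eef_pos: [446.4, -295.9, 177.6]
tcp_rot: [-3.141, 0.0, -0.389]
ft_force: [0.1, 0.6, 0.5]
opening: 0.997
[ 446.3774183  -295.89755171  177.57108612] [-1.79988880e+02  1.12967947e-02 -2.22786805e+01]
2236 [ 443.6 -297.2   98.1   22.    68.1] 84.45799376851713
3071 [ 444.2 -297.2  146.8   27.3   68.3]
17 [ 462.  -256.5    9.4   20.5   45.6]
142 [ 446.1 -297.4   97.4   22.4   67.3]
```

View pics/w3.png

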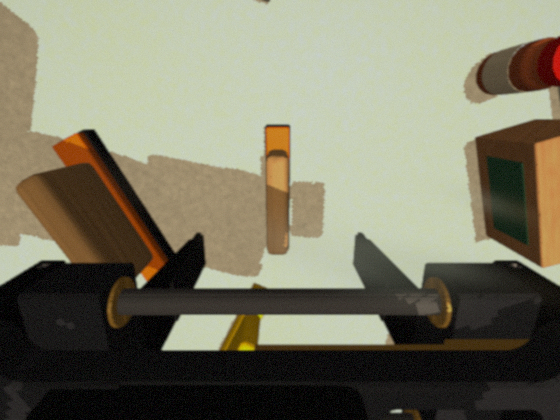

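The small sweep is lined up between the fingers at (278,190). Descend and grip.

```bash
python3 -m inch '[[0,0,0,-2,-1,-25,1],[0,0,0,0,0,-30,1],[0,0,0,0,0,-30,1],[0,0,0,0,0,-25,1],[0,0,0,0,0,-18,1],[0,0,0,0,0,-8,1],[0,0,0,0,0,-3,1],[0,0,0,0,0,0,-1],[0,0,0,0,0,0,-1],[0,0,0,0,0,0,-1]]' && python3 -m inch '[[0,0,0,0,0,0,-1],[0,0,0,0,0,0,-1],[0,0,0,0,0,0,-1],[0,0,0,0,0,0,-1],[0,0,0,0,0,0,-1],[0,0,0,0,0,0,-1],[0,0,0,0,0,0,-1]]'
```

```text
t: 12.75
eef_pos: [444.5, -296.6, 39.5]
tcp_rot: [3.141, -0.001, -0.387]
ft_force: [-0.1, -0.4, -0.6]
opening: 0.803
t: 13.45
eef_pos: [444.2, -296.4, 38.6]
tcp_rot: [-3.142, -0.0, -0.387]
ft_force: [-1.0, -0.5, 0.1]
opening: 0.228
```

```bash
python3 -m inch '[[0,0,0,0,0,15,-1],[0,0,0,0,0,20,-1],[0,0,4,2,20,20,-1],[0,0,5,2,30,0,-1],[0,0,5,2,30,0,-1],[0,0,5,2,30,0,-1],[0,0,5,2,30,0,-1],[0,0,5,2,30,0,-1],[0,0,2,2,30,0,-1],[0,0,0,2,20,0,-1]]' && python3 -m inch '[[0,0,0,2,8,0,-1],[0,0,0,0,0,0,-1]]'
python3 - <<'E'
from h import *
s=state();print(s["eef_pos"],np.degrees(s["tcp_rot"]))
o=np.array([694,4]);a=np.radians(8.5);ex=np.array([np.cos(a),np.sin(a)]);ey=np.array([-ex[1],ex[0]])
for n in ["wrist","scene"]:
    c=cam(n);W=cloud(c);print(n);save(c,n+"4.png")
    for t in tabs(c,W): 
        d=t[0][:2]-o; print(t, "pan frame",d@ex,d@ey)
    h=cv2.cvtColor(c["color"],cv2.COLOR_RGB2HSV)
    b=sel(W,(550,850),(-170,170),(-6,50))&(h[...,0]>105)&(h[...,0]<130)&(h[...,1]>130)
    p=W[b]; d=p[:,:2]-o; X=d@ex; Y=d@ey; q=p[:,2]>18
    print("pan x lo",np.percentile(X,[.5,1,2]),"wall x",np.percentile(X[q],[1,99]),"y",np.percentile(Y,[.5,99.5]))
    if n=="wrist":
        u=sel(W,(380,530),(-180,60),(125,150)); p=W[u]; print(len(p), rect(p) if len(p) else "")
        u=sel(W,(380,530),(-180,60),(65,92)); p=W[u]; print(len(p), rect(p) if len(p) else "")
E
```

```text
t: 14.45
eef_pos: [459.7, -74.6, 93.5]
tcp_rot: [-3.141, 0.001, 0.156]
ft_force: [0.3, 0.4, -3.4]
opening: 0.234
t: 14.65
eef_pos: [462.4, -67.8, 93.6]
tcp_rot: [-3.142, 0.0, 0.155]
ft_force: [0.5, -0.3, -2.5]
opening: 0.23
[462.37020858 -67.7986667   93.56376537] [-1.79997970e+02  3.92141680e-03  8.88519743e+00]
wrist
(array([562.9,  50.2,  36. ,  26.4,  77.3]), np.int32(1679)) pan frame -122.83118489255929 65.07034668641252
(array([495.5, -29.4,  36.2,  26.4,  77.8]), np.int32(1265)) pan frame -201.25648320906947 -3.692961727060309
(array([572.2, -16.3,  25.9,  36.5,  83.9]), np.int32(1266)) pan frame -123.46266320341252 -2.073835750660344
(array([583.1, -78.5,  35.4,  27. ,  66.6]), np.int32(1093)) pan frame -121.87613566502942 -65.20174503308432
(array([510.8, -91.7,  35.3,  25.9,  50.5]), np.int32(988)) pan frame -195.3330668130069 -67.57013400479077
pan x lo [-84.86287207 -84.36795033 -83.49661264] wall x [-66.74540396 -38.88290154] y [-119.65063621  126.01703851]
6627 [462.2 -62.   39.8  85.7  20.5]
2018 [453.7 -14.9  28.1  38.5   8.8]
scene
(array([513.9, -91. ,  37.7,  26.4,  47. ]), np.int32(85)) pan frame -192.16365104879426 -67.33603207493923
(array([498.7, -29.5,  35.5,  29.4,  76.6]), np.int32(83)) pan frame -198.10641338742434 -4.2648534290112545
(array([585.9, -79. ,  36.7,  26.4,  68. ]), np.int32(98)) pan frame -119.18079595318092 -66.11011931592819
(array([574.3, -16.5,  25.2,  37.6,  83.2]), np.int32(94)) pan frame -121.41529177257851 -2.5820386867048946
(array([566.1,  49.8,  36.5,  27.8,  74.9]), np.int32(97)) pan frame -119.72545789425297 64.20175022545298
pan x lo [-84.68610646 -83.35229991 -80.7093873 ] wall x [-48.2754772  121.94019073] y [-126.66683208  127.48012996]
```

View pics/wrist4.png

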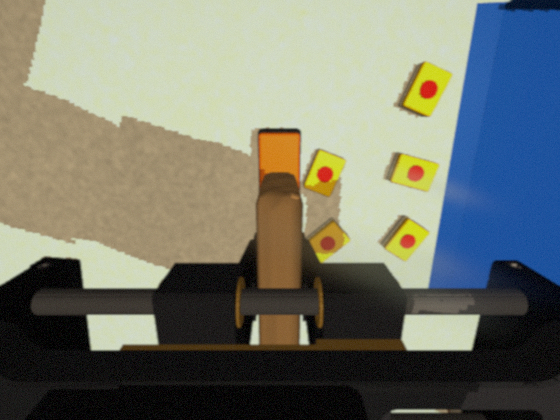

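The picture shows the sweep clear behind the tablets at (325,173) and (327,243), with the pan's edge on the right. I'll back off 8 mm, lower and start the stroke.

```bash
python3 -m inch '[[0,0,0,-8,-1,-15,-1],[0,0,0,0,0,-20,-1],[0,0,0,0,0,-10,-1],[0,0,0,0,0,-5,-1],[0,0,0,0,0,-2,-1],[0,0,0,0,0,0,-1]]' && python3 -m inch '[[0,0,0,9.9,1.5,0,-1],[0,0,0,11.9,1.8,0,-1],[0,0,0,13.8,2.1,0,-1],[0,0,0,13.8,2.1,0,-1],[0,0,0,13.8,2.1,0,-1],[0,0,0,13.8,2.1,0,-1],[0,0,0,13.8,2.1,0,-1],[0,0,0,13.8,2.1,0,-1],[0,0,0,11.9,1.8,0,-1],[0,0,0,9.9,1.5,0,-1]]'
python3 - <<'E'
from h import *
s=state();print(s["eef_pos"],np.degrees(s["tcp_rot"]))
o=np.array([694,4]);a=np.radians(8.5);ex=np.array([np.cos(a),np.sin(a)]);ey=np.array([-ex[1],ex[0]])
d=s["eef_pos"][:2]-o;print("sweep pan",d@ex,d@ey)
for n in ["scene"]:
    c=cam(n);W=cloud(c)
    for t in tabs(c,W,(440,860)): d=t[0][:2]-o; print(t, "pan frame",d@ex,d@ey)
E
```

```text
t: 15.35
eef_pos: [454.4, -69.6, 41.8]
tcp_rot: [3.142, -0.0, 0.153]
ft_force: [0.3, -0.1, -2.5]
opening: 0.23
t: 16.35
eef_pos: [581.8, -49.8, 41.8]
tcp_rot: [3.141, -0.0, 0.154]
ft_force: [-1.4, 0.5, -1.9]
opening: 0.229
[581.83204779 -49.82061521  41.82804083] [ 1.79991799e+02 -2.48888253e-02  8.82638758e+00]
sweep pan -118.89107753739076 -36.64996325898422
(array([621. , -36.4,  86.1, 145.5,  18.8]), np.int32(553)) pan frame -78.1696582350562 -29.166153867359863
(array([564.8,  50.5,  34.1,  28.3,  76.2]), np.int32(97)) pan frame -120.90771192883281 65.08621356427483
```

```bash
python3 -m inch '[[0,0,0,9.9,1.5,1.5,-1],[0,0,0,9.9,1.5,1.5,-1],[0,0,0,9.9,1.5,0,-1],[0,0,0,9.9,1.5,0,-1],[0,0,0,9.9,1.5,0,-1],[0,0,0,9.9,1.5,0,-1],[0,0,0,9.9,1.5,0,-1],[0,0,0,7.9,1.2,0,-1],[0,0,0,4,0.6,0,-1],[0,0,0,0,0,0,-1]]' && python3 -m inch '[[0,0,0,-10,-1.5,0,-1],[0,0,0,-10,-1.5,15,-1],[0,0,0,-10,-1.5,25,-1],[0,0,0,-20,-3,25,-1],[0,0,0,-20,-3,0,-1],[0,0,0,-20,10,0,-1],[0,0,0,-20,25,0,-1],[0,0,0,-20,30,0,-1],[0,0,0,-8,22,0,-1],[0,0,0,0,0,0,-1]]'
python3 - <<'E'
from h import *
s=state();print(s["eef_pos"],np.degrees(s["tcp_rot"]))
o=np.array([694,4]);a=np.radians(8.5);ex=np.array([np.cos(a),np.sin(a)]);ey=np.array([-ex[1],ex[0]])
d=s["eef_pos"][:2]-o;print("sweep pan",d@ex,d@ey)
for n in ["scene"]:
    c=cam(n);W=cloud(c);save(c,"s5.png",(200,150,400,300),4)
    for t in tabs(c,W,(440,860)): d=t[0][:2]-o; print(t, "pan frame",d@ex,d@ey)
E
```

```text
t: 17.4
eef_pos: [662.2, -37.8, 44.5]
tcp_rot: [3.142, -0.0, 0.154]
ft_force: [0.4, 0.9, -2.6]
opening: 0.226
t: 18.4
eef_pos: [521.6, 40.4, 110.0]
tcp_rot: [-3.141, 0.001, 0.156]
ft_force: [-0.2, -1.2, -2.5]
opening: 0.229
[521.58857067  40.42446389 109.99121087] [-1.79977768e+02  4.13500954e-02  8.91713985e+00]
sweep pan -165.13376007875326 61.50840444321911
(array([565.7,  50.5,  34.6,  28.8,  72. ]), np.int32(98)) pan frame -120.017597651807 64.95318509425817
(array([706.8, -49.7,  56. ,  38.1,   2.8]), np.int32(228)) pan frame 4.722037673372398 -55.002112324993945
(array([702.9,   8.7,  61.1,  33.3,  10.6]), np.int32(223)) pan frame 9.496945416230206 3.3328707987474773
```

View pics/s5.png

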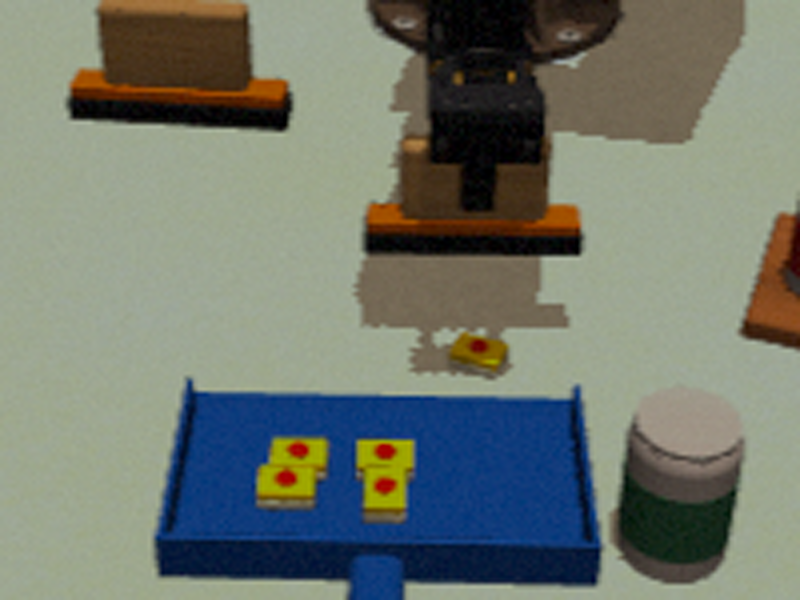

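Four tablets are wholly in the pan, around (290,470) and (385,480). The last one is at (478,350). Second stroke.

```bash
python3 -m inch '[[0,0,0,-4,-18,0,-1],[0,0,0,0,0,-20,-1],[0,0,0,0,0,-25,-1],[0,0,0,0,0,-15,-1],[0,0,0,0,0,-6,-1],[0,0,0,0,0,-2,-1],[0,0,0,0,0,0,-1],[0,0,0,9.9,1.5,0,-1],[0,0,0,9.9,1.5,0,-1],[0,0,0,9.9,1.5,0,-1]]' && python3 -m inch '[[0,0,0,11.9,1.8,0,-1],[0,0,0,11.9,1.8,0,-1],[0,0,0,9.9,1.5,1.5,-1],[0,0,0,9.9,1.5,1.5,-1],[0,0,0,9.9,1.5,0,-1],[0,0,0,9.9,1.5,0,-1],[0,0,0,9.9,1.5,0,-1],[0,0,0,9.9,1.5,0,-1],[0,0,0,9.9,1.5,0,-1],[0,0,0,4,0.6,0,-1]]'
python3 - <<'E'
from h import *
s=state();print(s["eef_pos"],np.degrees(s["tcp_rot"]))
o=np.array([694,4]);a=np.radians(8.5);ex=np.array([np.cos(a),np.sin(a)]);ey=np.array([-ex[1],ex[0]])
d=s["eef_pos"][:2]-o;print("sweep pan",d@ex,d@ey)
c=cam("scene");W=cloud(c)
for t in tabs(c,W,(440,860)): d=t[0][:2]-o; print(t, "pan frame",d@ex,d@ey)
E
```

```text
t: 19.45
eef_pos: [551.0, 25.2, 42.2]
tcp_rot: [3.141, -0.001, 0.154]
ft_force: [0.3, -1.1, -2.9]
opening: 0.228
t: 20.45
eef_pos: [647.7, 39.9, 44.6]
tcp_rot: [3.142, -0.001, 0.154]
ft_force: [0.2, -0.1, -2.7]
opening: 0.231
[647.69073507  39.93896095  44.56038239] [ 1.79996149e+02 -3.48958316e-02  8.80317574e+00]
sweep pan -40.488480985503486 42.38914767280658
(array([685.4,  50.2,  73.7, 146.3,  15.8]), np.int32(538)) pan frame -1.6767416307244964 46.963693823035214
(array([703.9, -49.8,  59.6,  37.6,   1.9]), np.int32(229)) pan frame 1.8391107285099029 -54.672366619054266
```

```bash
python3 -m inch '[[0,0,0,-10,-1.5,0,-1],[0,0,0,-10,-1.5,15,-1],[0,0,0,-10,-1.5,25,-1],[0,0,0,-20,-10,20,-1],[0,0,0,-25,-20,0,-1],[0,0,0,-25,-20,0,-1],[0,0,0,-25,-20,0,-1],[0,0,0,-23,-20,0,-1],[0,0,0,0,-5,0,-1],[0,0,0,0,0,0,-1]]' && python3 -m inch '[[0,0,0,0,0,-20,-1],[0,0,0,0,0,-20,-1],[0,0,0,0,0,-12,-1],[0,0,0,0,0,-6,-1],[0,0,0,0,0,-4,-1],[0,0,0,0,0,-2,-1],[0,0,0,0,0,0,-1]]'
python3 - <<'E'
from h import *
s=state();print(s["eef_pos"],np.degrees(s["tcp_rot"]),s["ft_force"])
o=np.array([694,4]);a=np.radians(8.5);ex=np.array([np.cos(a),np.sin(a)]);ey=np.array([-ex[1],ex[0]])
c=cam("scene");W=cloud(c);save(c,"s6.png",(200,150,400,300),4)
for t in tabs(c,W,(440,860)): d=t[0][:2]-o; print(t, "pan frame",d@ex,d@ey)
E
```

```text
t: 21.5
eef_pos: [498.1, -60.3, 105.0]
tcp_rot: [3.141, -0.001, 0.152]
ft_force: [0.4, -0.1, -3.3]
opening: 0.229
t: 22.2
eef_pos: [498.8, -59.6, 40.9]
tcp_rot: [3.141, -0.0, 0.154]
ft_force: [-0.4, -0.0, -2.3]
opening: 0.23
[498.79910359 -59.6457701   40.86477848] [ 1.79991214e+02 -2.56362445e-02  8.80750286e+00] [-0.41602031 -0.02844367 -2.31503003]
(array([508.8, -58.8,  22.3, 147.3,  12.4]), np.int32(240)) pan frame -192.44816891356652 -34.73589327792449
(array([706.5, -49. ,  35.5,  56.6,  85.5]), np.int32(228)) pan frame 4.528799502154597 -54.26545839730173
(array([703.2,   8.1,  64. ,  33.1,   9.3]), np.int32(223)) pan frame 9.704964528561083 2.695118457391434
(array([673.1,  72.6,  24.4,  33.7,   8.9]), np.int32(112)) pan frame -10.530705940772753 70.93570491923634
```

View pics/s6.png

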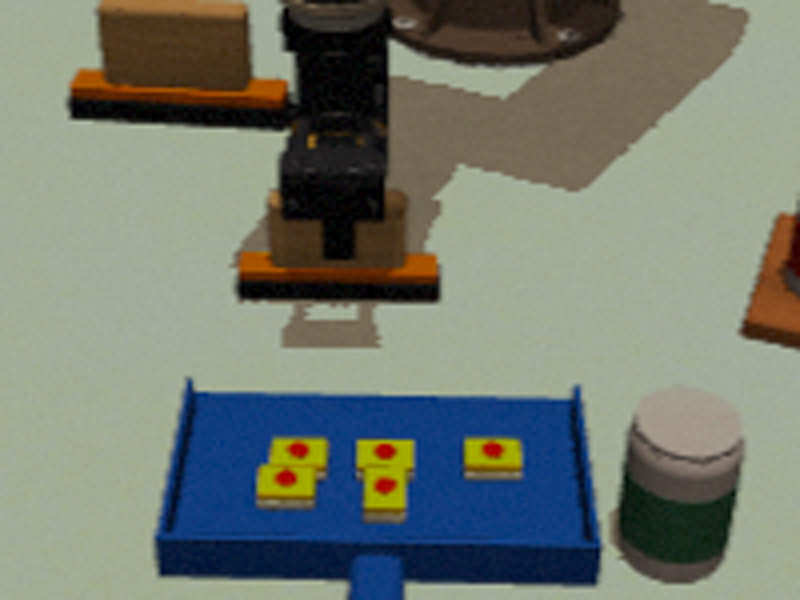

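All five tablets lie well inside the pan. The sweep is about 2 mm above the counter, so I'll set it down.

```bash
python3 -m inch '[[0,0,0,0,0,-1,-1],[0,0,0,0,0,0,-1],[0,0,0,0,0,-1,-1],[0,0,0,0,0,0,-1]]'; python3 -m inch '[[0,0,0,0,0,-0.5,-1],[0,0,0,0,0,0,-1]]'
```

```text
t: 22.65
eef_pos: [498.6, -59.7, 38.7]
tcp_rot: [3.142, -0.0, 0.154]
ft_force: [0.5, -0.1, -2.4]
opening: 0.233
t: 22.85
eef_pos: [498.6, -59.7, 38.6]
tcp_rot: [3.141, -0.0, 0.154]
ft_force: [-2.2, 0.5, 4.8]
opening: 0.229
```

Contact made. Release and rise.

```bash
python3 -m inch '[[0,0,0,0,0,0,-0.3],[0,0,0,0,0,0,0.2],[0,0,0,0,0,0,0.6],[0,0,0,0,0,0,1],[0,0,0,0,0,0,1],[0,0,0,0,0,0,1],[0,0,0,0,0,0,1],[0,0,0,0,0,0,1]]'; python3 -m inch '[[0,0,0,0,0,15,1],[0,0,0,0,0,25,1],[0,0,0,0,0,30,1],[0,0,0,0,0,40,1],[0,0,0,0,0,40,1],[0,0,0,-10,-30,20,1],[0,0,0,-10,-40,0,1],[0,0,0,-10,-40,0,1],[0,0,0,-10,-40,0,1],[0,0,0,0,0,0,1]]'
python3 - <<'E'
from h import *
c=cam("scene");W=cloud(c);save(c,"s7.png",s=1.4)
p=W[sel(W,(440,560),(-170,50),(78,95))];print("sweep",rect(p),np.median(p[:,2]))
p=W[sel(W,(410,510),(350,460),(128,148))];print("jar",rect(p))
for k,x,y,z in [("tin",(400,500),(230,340),(75,115)),("can",(650,780),(130,230),(80,115)),("spice",(680,750),(-310,-220),(60,110))]: print(k,rect(W[sel(W,x,y,z)]))
E
```

```text
t: 23.65
eef_pos: [498.6, -59.7, 38.2]
tcp_rot: [3.142, -0.0, 0.154]
ft_force: [-0.7, -0.2, -0.3]
opening: 0.848
t: 24.65
eef_pos: [457.7, -213.3, 208.1]
tcp_rot: [3.141, -0.0, 0.15]
ft_force: [0.5, -0.2, 1.2]
opening: 1.0
sweep [501.9 -61.5  22.2  95.    8.2] 83.29815400942834
jar [463.2 401.9  51.1  52.7   4.4]
tin [455.1 288.1  54.8  53.8  81.8]
can [718.1 185.4  62.8  63.5   6.9]
spice [ 712.7 -268.8   41.1   41.2   78.3]
```

View pics/s7.png

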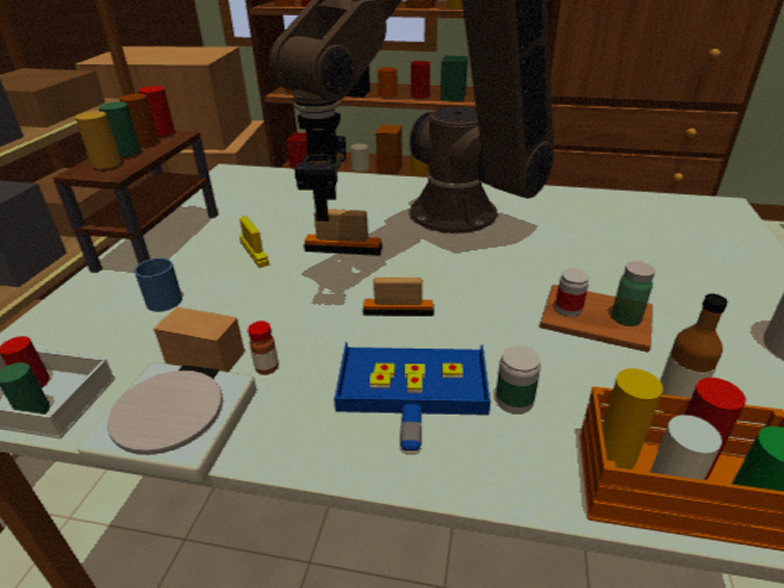

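The sweep stands free at (398,297), the tablets are in the pan at (410,375), the jar is on the board at (633,293), and the rest is where it was.

```bash
python3 -c "
from cell import ticket; print(ticket.job_done())"
```

```text
the job is handed in; nothing more can be done
None
```

The job is done and handed in at about 25 s of the 72 s allowed.

- **Jar:** it stands upright and wholly on the free half of the board, at about (463, 402). It did not drop, and the tin beside it did not move.
- **Tablets:** I pushed them over the ramp with the small orange-and-black sweep in two strokes, four tablets and then one. All five lie wholly inside the dustpan, and the gripper did not touch them.
- **Sweep:** it stands upright on its foot on the bare countertop at about (500, -61), outside the dustpan. It is released, and the arm has moved up and away.

In the last check the tin had not moved, and the can, spice jar and other goods looked where they started. The cameras disagreed by 2–4 mm in x throughout, which did not matter here. No check failed. I viewed 9 pictures.

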